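# Reset the test box through its sliding dust cover

### The arm

A 6-joint arm with a two-finger parallel gripper is mounted at the origin on a cart in front of the work surface, level with it; the furniture and walls round the work are solid. World frame = base frame: x ahead of the robot, y to its left, z up, the work surface at z = 0. Lengths are in mm, angles in degrees, forces in N, time in s.
With the tool pointing down it reaches from about 350 to 850 mm from the base axis. Payload 8.1 kg.
Tool frame: the origin (TCP) lies midway between the tips of the shut fingers; the grasp point (between the pads) lies 19 mm behind it (r.pinch_z is the distance from the TCP to the grasp point, in mm); z points along the fingers, y is the line along which they close (so a half turn about z gives the same grasp; the last joint's range is limited). The gripper opens to 85 mm and grips with 20 to 120 N. Pads are 22 mm wide; open, the fingers measure 114 mm over their backs; the gripper's body (76 mm by 85 mm) begins 54 mm behind the grasp point. The pads swing forward as they close: fully open they stand 13 mm farther back than shut.
Start: joints at [66.039, 7.471, 85.268, -0, 87.261, -4.893], TCP at [195.993, 567.091, 231.292] pointing down, gripper open.
Joint ranges: [-169.43, 169.43], [-51.17, 129.36], [1.28, 143.12], [-76.62, 256.62], [0, 156.53], [-152.29, 152.29]. Speed limits (degrees/s): [136.94, 136.94, 159.86, 180, 180, 180].

### API

Orientations are given as [roll, pitch, yaw] about the fixed x, y, z axes, in that order (R = Rz(yaw) Ry(pitch) Rx(roll)).
In Python, from bench import sensors, optics, job, r gives the robot as it stands.
- The arm moves only by the tool play_rows, never from a script. Its argument "motion" is a list that holds one entry, the list of rows, each a list of 6 numbers: the shift along the tool's x, y, z in cm, then the turn, a rotation vector about the tool's x, y, z in degrees. In form: [[[x, y, z, ax, ay, az], ...]]. A call has 1 to 5 rows; each row is the pose to reach, as a shift and turn from the pose commanded when the call began, along the tool's axes at that moment; what a row does not reach only later rows make up. A row lasts 1/10 s, in which the tool goes at most 50 mm and 8.59 degrees, less where a joint would pass 70% of its speed; a pose out of reach is approached as far as the arm can. A call with a gripper value outside its range is refused whole. "jaw" is the opening, from 0 (shut) to 1 (fully open), set as the call begins (left out, the last holds). The fingers move at their own pace and stop on an object; "squeeze" is the grip in N (left out, the last holds). Time passes only in rows, so rows that repeat a pose let the fingers close. It gives the time, the measured TCP pose, the force, the opening and the grip force at its end, in the units of the state.
- sensors.sense(): the state, without advancing time (a new reading comes with each control period).
- optics.snapshot(name): name is "side" or "top" or "wrist"; returns a dict with "pixels" (480x640x3 uint8, red, green, blue), "mtx" (3x3 intrinsics, pixels), "R" (3x3) and "t" (3): a world point X has camera coordinates R X + t; the wrist camera has in their place "T_tool_cam" (4x4, takes a point from camera to tool coordinates, whose origin is the TCP and whose axes are the flange's). Camera axes: x right, y down, z forward; pixel columns grow to the right and rows downward; lengths in mm; the calibration is good to about 2 mm. A picture is of the moment at which its call begins: read the wrist's pose just before it. There is no depth.
- job.hand_in(): hands the job in; it is judged then, once.
The state is a dict: "time": time; "joint_pos": joint angles; "qd": joint speeds; "joint_efforts": joint torques, N m; "tool_pos": TCP position; "tcp_rot": TCP orientation; "ft_force": force on the tool from outside, world axes, zero at the start; "wrist_torque": the same for the moment, N m; "finger_gap": finger opening in mm; "grip_force": force on a finger pad.
Only numpy, scipy, OpenCV 4.12 (cv2) and the standard library are available. Lean on these libraries where they do the work, as an engineer would, in place of code of your own. Each camera call takes 0.05 s, during which the arm holds its last target. There are 200 camera calls.

### The job

Push the test box's dust cover all the way aside to bare the two push buttons beneath it. Press the round button fully down and let it come up again, without pressing the smaller square one, then slide the cover back until it is fully shut. Leave everything else on the bench where it is.

Things in the scene. Friction and masses are not known exactly. Their poses are not given: they have to be found in the camera images.
- test_box: Grey box, 110 (x) x 170 (y) x 54 mm high, fixed on the bench. Origin: centre of its underside; z up, x to its rear (round sockets), y along the cover's rails. Deck 38 mm up; rails 9 mm wide, 54 mm high along the x = +-55 mm edges; end bars 50 mm high at y = +-85 mm. The buttons stand in the deck at y = -44 mm, x = +23 and -23 mm; which is which varies.
- cover (a joint): Dust cover: steel plate 90 x 76 mm (along y), upper face 49 mm above the bench, with a black upright grip bar. Slides along the box's +y: 0 m = fully shut over both buttons, 0.072 m = fully open, a stop at either end; stays where it is left, about 2 N friction. Starts shut or up to 10 mm ajar.
- cover_grip (a point): Centre of the top of the cover's grip bar, 77 mm above the bench; moves with the cover. The bar is 50 mm long (box x), 12 mm thick (box y), 28 mm above the plate, with a low foot round it, 22 mm wide, up to 52 mm above the bench. Cover shut: at y = -21 mm of the box; fully open: y = +51 mm. Axes as the box's.
- round_button (a joint): The round push button: black, 26 mm diameter, in a round steel collar. Presses straight down: 0 m = up, 0.005 m = fully down; the spring takes about 1.2 N to start, 4.2 N at full depth, and brings it up when let go.
- round_button_top (a point): Centre of the round button's top face, 45 mm above the bench when up, 40 mm when fully down; moves with it.
- square_button (a joint): The smaller square push button, black, 16 mm wide, in a square collar, beside the round one (46 mm between centres), not to be pressed: 0 m = up, 0.005 m = fully down, same spring.
- square_button_top (a point): Centre of the square button's top face, 45 mm above the bench.
- elec_tape: Roll of black tape lying flat, 62 mm across, 20 mm high, by one end of the box; leave it. Origin at the centre of its underside.
- screw_pot: Small round steel pot, 57 mm across, 30 mm high, by the other end of the box; leave it. Origin at the centre of its underside.
- gauge_block: Steel block with two holes, 25 x 50 x 20 mm, behind the box; leave it. Origin at the centre of its underside.
- label_box: Small card box, 55 x 85 x 35 mm, farther behind; leave it. Origin at the centre of its underside.
Mind the look-alikes: they are no part of the job. What is shaped like the elec_tape but purple is not meant.

How it is judged (in metres and radians):
On the way, in this order (a step that is already met when the one before it is completed fails the run):
1. the dust cover is slid aside, to within 10 mm of fully open (value of joint cover above 0.062 m), for 0.2 s.
2. the round button is pressed to within 1 mm of its full depth, the cover still aside (value of joint round_button above 0.004 m and value of joint cover above 0.055 m), for 0.05 s.
At the end, for the whole second after the job is handed in: The cover is shut to within 3 mm, both buttons are up (within 1 mm), and the loose things lie still (value of joint cover below 0.003 m and value of joint each of round_button, square_button below 0.001 m and linear speed of each of elec_tape, screw_pot, gauge_block, label_box below 0.02 m/s); the robot touches nothing.
It fails at once if the square button is pressed by more than 2 mm (value of joint square_button above 0.002 m).
It fails at once if the tape roll is moved by more than 30 mm (distance of elec_tape from where it was at the start of the episode above 0.03 m).
It fails at once if the screw pot is moved by more than 30 mm (distance of screw_pot from where it was at the start of the episode above 0.03 m).
It fails at once if the steel block is moved by more than 30 mm (distance of gauge_block from where it was at the start of the episode above 0.03 m).
It fails at once if the card box is moved by more than 30 mm (distance of label_box from where it was at the start of the episode above 0.03 m).
It also fails if it takes over 51 s, if anything falls off the work surface, if the arm or the gripper's body presses on something with over 40 N, if the wrist force passes 120 N, or if a joint passes its speed limit or range.

## Working session

There is one attempt and no reset: what is moved stays moved. The work goes in short steps, Python scripts to look and compute and a tool call to move; the robot and the scene stay as the last step left them, time stands still between calls to the robot, and variables do not carry over. Pictures are saved under pics/ and viewed, at most 10 in all, crops included, and the job is handed in when it is done.

Besides the shell and the picture viewer there is one more tool, called after "Emit:" as name(argument=value, ...), one argument or row to a line, values as JSON. play_rows: Moves the arm, as the interface text tells. Its arguments: {"type":"object","properties":{"motion":{"type":"array","items":{"type":"array","items":{"type":"array","items":{"type":"number"}}}},"jaw":{"type":"number"},"squeeze":{"type":"number"}},"required":["motion"]}

```bash
mkdir -p pics; cat > h.py <<'E'
import numpy as np, cv2, pickle
from bench import sensors, optics, job, r
def snap(n,f):
    s=sensors.sense(); d=optics.snapshot(n); d['s']=s
    pickle.dump(d,open(f'pics/{f}.pkl','wb')); cv2.imwrite(f'pics/{f}.png',np.array(d['pixels'])[:,:,::-1]); return d
def ray(d,u,v,z):
    K,R,t=map(np.array,(d['mtx'],d['R'],d['t'])); t=t.ravel()
    g=R.T@np.linalg.inv(K)@[u,v,1]; c=-R.T@t
    return c+g*(z-c[2])/g[2]
def proj(d,X):
    K,R,t=map(np.array,(d['mtx'],d['R'],d['t'])); p=K@(R@np.array(X,float)+t.ravel()); return p[:2]/p[2]
E
python3 - <<'E'
from h import *
a=snap('top','top1'); b=snap('side','side1')
s=sensors.sense(); print(s['time'],s['tool_pos'],s['tcp_rot'],s['finger_gap'])
E
```

```text
0.1 [195.78124997 566.62293733 230.34840472] [-1.79903922e+02 -9.96053303e-03  1.60932654e+02] 85.43177407830522
```

View pics/top1.png

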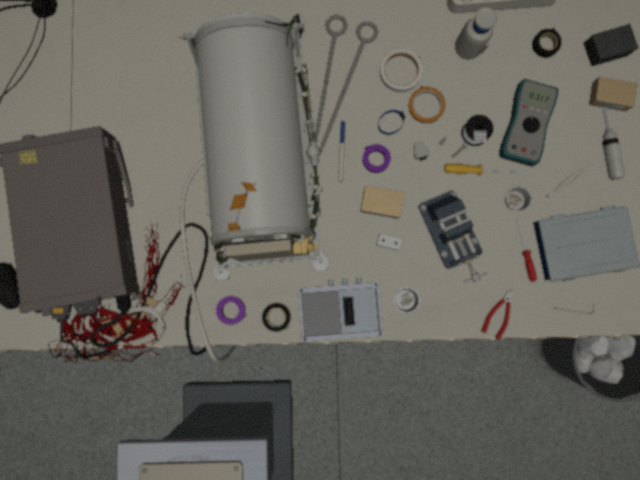

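View pics/side1.png

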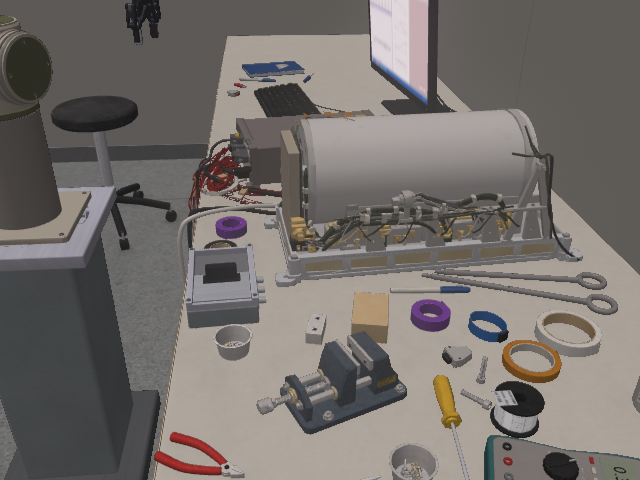

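```bash
python3 - <<'E'
import cv2,numpy as np
a=cv2.imread('pics/top1.png')[270:350,250:430]; b=cv2.imread('pics/side1.png')[225:365,170:290]
cv2.imwrite('pics/c1.png',np.hstack([cv2.resize(a,(0,0),fx=4,fy=4,interpolation=2)]))
cv2.imwrite('pics/c2.png',cv2.resize(b,(0,0),fx=4,fy=4,interpolation=2))
E
```

```text
(no output)
```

View pics/c1.png

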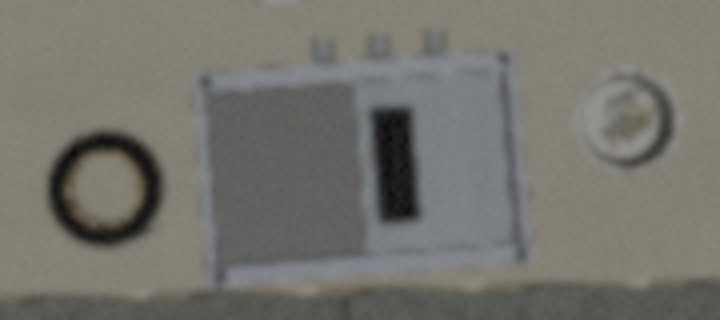

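View pics/c2.png

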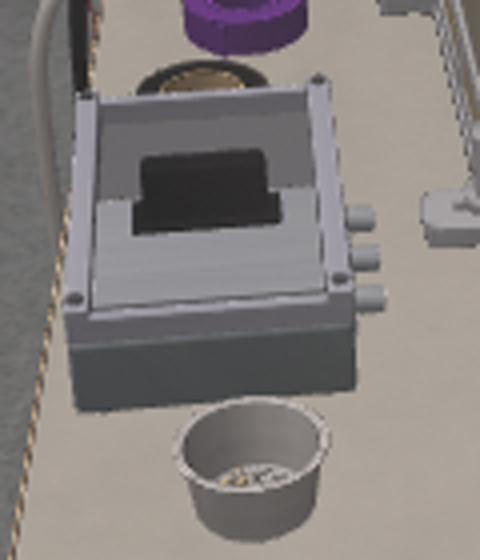

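```bash
python3 - <<'E'
from h import *
import pickle
from scipy.optimize import least_squares
T=pickle.load(open('pics/top1.pkl','rb'));S=pickle.load(open('pics/side1.pkl','rb'))
t=lambda u,v:np.array([250+u/4-.4,270+v/4-.4]); s=lambda u,v:np.array([170+u/4-.4,225+v/4-.4])
# order (x+,y+),(x+,y-),(x-,y-),(x-,y+)
pt=[t(207,82),t(505,60),t(520,253),t(220,275)]; ps=[s(318,78),s(341,277),s(73,298),s(86,97)]
for d,P in((T,pt),(S,ps)): print([ray(d,*p,54).round(1)[:2].tolist() for p in P])
sg=np.array([[1,1],[1,-1],[-1,-1],[-1,1]])
def W(q,x,y,z):
    c,n=np.cos(q[2]),np.sin(q[2]); return [q[0]+c*x-n*y,q[1]+n*x+c*y,z]
f=lambda q:np.concatenate([proj(d,W(q,a*q[3],b*q[4],54))-p for d,P in((T,pt),(S,ps)) for (a,b),p in zip(sg,P)])
g=np.mean([ray(T,*p,54) for p in pt],0)
o=least_squares(f,[g[0],g[1],0,50,80]); q=o.x; print(q,np.degrees(q[2]),o.fun.round(1))
print(np.array(T['mtx'])[0,0], proj(T,[0,0,0]))
for n,p,z in(('gripT',t(395,163),77),):
    X=ray(T,*p,z); c,n2=np.cos(q[2]),np.sin(q[2]); e=X[:2]-q[:2]; print(n,X,'box',c*e[0]+n2*e[1],-n2*e[0]+c*e[1])
X=ray(S,*s(203,155),77); e=X[:2]-q[:2]; print(X,'box',c*e[0]+n2*e[1],-n2*e[0]+c*e[1])
E
```

```text
[[463.1, -243.5], [470.7, -399.2], [371.0, -403.5], [363.5, -248.0]]
[[463.5, -236.2], [472.5, -393.3], [370.1, -398.9], [362.6, -244.7]]
[ 4.17257830e+02 -3.21907265e+02  5.16348563e-02  5.04752522e+01
  7.76005798e+01] 2.958459341363386 [-0.8 -0.3 -1.1 -0.4 -0.7  0.1 -0.5  0.3  0.1  1.6 -0.5  1.3  0.3  1.1
  0.1  0.6]
555.4317709920927 [191.42293202 513.76794683]
gripT [ 419.49704962 -338.99625799   77.        ] box 1.354239950091823 -17.181787592831906
[ 418.58139041 -335.49467784   77.        ] box 0.620524370211033 -13.637615370254641
```

```bash
cat >> h.py <<'E'
from scipy.spatial.transform import Rotation as Ro
def rel(s,P,yaw):
    A=Ro.from_euler('xyz',s['tcp_rot'],degrees=True); B=Ro.from_euler('xyz',[180,0,yaw],degrees=True)
    return np.r_[A.inv().apply(np.array(P)-s['tool_pos'])/10,(A.inv()*B).as_rotvec(degrees=True)]
E
python3 - <<'E'
from h import *
s=sensors.sense(); N=25
k=np.linspace(0,1,N+1)
rr=np.interp(k,[0,.3,.65,1],[600,440,430,539]); th=np.interp(k,[0,1],[70.9,-38.9]); z=np.interp(k,[0,.2,.65,1],[231,330,330,150]); yw=np.interp(k,[0,1],[160.9,3])
P=np.c_[rr*np.cos(np.radians(th)),rr*np.sin(np.radians(th)),z]
print(np.linalg.norm(np.diff(P,axis=0),axis=1).round(0))
for i in range(0,N,5):
    f=dict(tool_pos=P[i],tcp_rot=[180,0,yw[i]]); print([rel(f,P[j],yw[j]).round(1).tolist() for j in range(i+1,i+6)])
E
```

```text
[54. 52. 51. 50. 48. 43. 41. 36. 34. 34. 33. 33. 33. 33. 33. 33. 38. 42.
 43. 43. 44. 45. 46. 47. 47.]
[[-4.4, -2.3, -2.0, 0.0, -0.0, 6.3], [-8.5, -4.9, -4.0, -0.0, -0.0, 12.6], [-12.2, -7.8, -5.9, -0.0, -0.0, 18.9], [-15.5, -10.9, -7.9, 0.0, -0.0, 25.3], [-18.4, -14.2, -9.9, -0.0, -0.0, 31.6]]
[[-3.9, -1.6, -0.0, -0.0, -0.0, 6.3], [-7.6, -3.6, -0.0, 0.0, -0.0, 12.6], [-11.0, -4.8, -0.0, -0.0, -0.0, 18.9], [-14.3, -5.2, -0.0, -0.0, -0.0, 25.3], [-17.6, -5.9, -0.0, -0.0, -0.0, 31.6]]
[[-3.2, 0.9, 0.0, -0.0, -0.0, 6.3], [-6.5, 1.5, 0.0, -0.0, -0.0, 12.6], [-9.8, 1.9, 0.0, 0.0, -0.0, 18.9], [-13.1, 2.0, 0.0, 0.0, -0.0, 25.3], [-16.5, 1.8, 0.0, -0.0, -0.0, 31.6]]
[[-3.0, 1.4, 0.0, 0.0, -0.0, 6.3], [-5.7, 3.5, 1.5, 0.0, -0.0, 12.6], [-8.6, 5.7, 3.6, -0.0, -0.0, 18.9], [-11.7, 7.7, 5.7, -0.0, -0.0, 25.3], [-15.1, 9.5, 7.7, -0.0, -0.0, 31.6]]
[[-2.2, 3.2, 2.1, 0.0, -0.0, 6.3], [-4.8, 6.3, 4.1, 0.0, -0.0, 12.6], [-7.7, 9.2, 6.2, 0.0, -0.0, 18.9], [-10.9, 11.9, 8.2, 0.0, -0.0, 25.3], [-14.3, 14.4, 10.3, 0.0, -0.0, 31.6]]
```

Emit:
play_rows(
  motion=[
    [[-4.1, -2.2, -1.8, 0, 0, 6.3], [-8.1, -4.6, -3.8, 0, 0, 12.6], [-11.8, -7.3, -5.7, 0, 0, 18.9], [-15.3, -10.4, -7.8, 0, 0, 25.3], [-18.4, -14.2, -9.9, 0, 0, 31.6]],
  ],
  jaw=1,
  squeeze=30,
)

```text
time: 0.6
tool_pos: [322.7, 375.3, 328.5]
tcp_rot: [-180.0, 0.0, 129.1]
ft_force: [1.4, -0.1, 0.2]
finger_gap: 85.6
grip_force: 0.0
```

Emit:
play_rows(
  motion=[
    [[-3.9, -1.6, 0, 0, 0, 6.3], [-7.6, -3.6, 0, 0, 0, 12.6], [-11, -4.8, 0, 0, 0, 18.9], [-14.3, -5.2, 0, 0, 0, 25.3], [-17.6, -5.9, 0, 0, 0, 31.6]],
  ],
)

```text
time: 1.1
tool_pos: [388.1, 202.1, 328.1]
tcp_rot: [-180.0, -0.0, 97.5]
ft_force: [0.2, 0.6, -0.3]
finger_gap: 85.3
grip_force: 0.0
```

Emit:
play_rows(
  motion=[
    [[-3.2, 0.9, 0, 0, 0, 6.3], [-6.5, 1.5, 0, 0, 0, 12.6], [-9.8, 1.9, 0, 0, 0, 18.9], [-13.1, 2, 0, 0, 0, 25.3], [-16.5, 1.8, 0, 0, 0, 31.6]],
  ],
)

```text
time: 1.6
tool_pos: [427.8, 41.1, 327.9]
tcp_rot: [-180.0, 0.0, 65.9]
ft_force: [0.2, -0.0, -0.7]
finger_gap: 85.6
grip_force: 0.0
```

```bash
python3 - <<'E'
from h import *
s=sensors.sense(); print(s['time'],s['tool_pos'],s['tcp_rot'],s['joint_pos'],s['ft_force'])
P0=np.array(s['tool_pos']);P1=np.array([419,-338,160]);y0=s['tcp_rot'][2];n=12
for i in range(1,n+1):
    print(rel(s,P0+(P1-P0)*i/n,y0+(3-y0)*i/n).round(1).tolist())
E
```

```text
1.6 [427.82394154  41.09791654 327.88333846] [-1.79959493e+02  1.19554377e-02  6.58715523e+01] [-1.35855127e+00 -2.04693513e+01  1.01154185e+02  4.71637916e-03
  9.93571434e+01  2.27706658e+01] [ 0.23383286 -0.03764017 -0.73822076]
[-2.9, 1.2, 1.4, -0.0, 0.0, 5.2]
[-5.8, 2.5, 2.8, -0.0, 0.0, 10.5]
[-8.7, 3.7, 4.2, -0.0, 0.0, 15.7]
[-11.7, 4.9, 5.6, -0.0, 0.0, 21.0]
[-14.6, 6.1, 7.0, -0.0, 0.0, 26.2]
[-17.5, 7.4, 8.4, -0.0, 0.0, 31.4]
[-20.4, 8.6, 9.8, -0.0, 0.0, 36.7]
[-23.3, 9.8, 11.2, -0.0, 0.0, 41.9]
[-26.2, 11.0, 12.6, -0.0, 0.0, 47.2]
[-29.1, 12.3, 14.0, -0.0, 0.0, 52.4]
[-32.0, 13.5, 15.4, -0.0, 0.0, 57.6]
[-35.0, 14.7, 16.8, -0.0, 0.0, 62.9]
```

Emit:
play_rows(
  motion=[
    [[-3, 1.4, 0, 0, 0, 6.3], [-5.7, 3.5, 1.5, 0, 0, 12.6], [-8.6, 5.7, 3.6, 0, 0, 18.9], [-11.7, 7.7, 5.7, 0, 0, 25.3], [-15.1, 9.5, 7.7, 0, 0, 31.6]],
  ],
)

```text
time: 2.1
tool_pos: [453.5, -135.4, 250.1]
tcp_rot: [-180.0, 0.0, 34.3]
ft_force: [1.3, -0.3, -0.5]
finger_gap: 85.4
grip_force: 0.0
```

Emit:
play_rows(
  motion=[
    [[-2.2, 3.2, 2.1, 0, 0, 6.3], [-4.8, 6.3, 4.1, 0, 0, 12.6], [-7.7, 9.2, 5.2, 0, 0, 18.9], [-10.9, 11.9, 6.2, 0, 0, 25.3], [-14.3, 14.4, 7, 0, 0, 31.6]],
  ],
)

```text
time: 2.6
tool_pos: [416.5, -335.0, 180.0]
tcp_rot: [-179.9, 0.1, 2.7]
ft_force: [0.6, 0.5, 0.2]
finger_gap: 85.1
grip_force: 0.0
```

Emit:
play_rows(
  motion=[
    [[0, 0, 0, 0, 0, 0], [0, 0, 0, 0, 0, 0]],
  ],
)

```text
time: 2.8
tool_pos: [416.6, -334.2, 180.5]
tcp_rot: [-179.9, 0.1, 2.8]
ft_force: [1.1, -0.8, -0.2]
finger_gap: 85.2
grip_force: 0.0
```

```bash
python3 - <<'E'
from h import *
d=snap('wrist','w1'); s=d['s']; print(s['time'],s['tool_pos'],s['tcp_rot'],s['ft_force'])
E
```

```text
2.8 [ 416.63736788 -334.16487284  180.46902982] [-1.79908168e+02  6.04636244e-02  2.84171756e+00] [ 1.11795163 -0.77471249 -0.16646911]
```

View pics/w1.png

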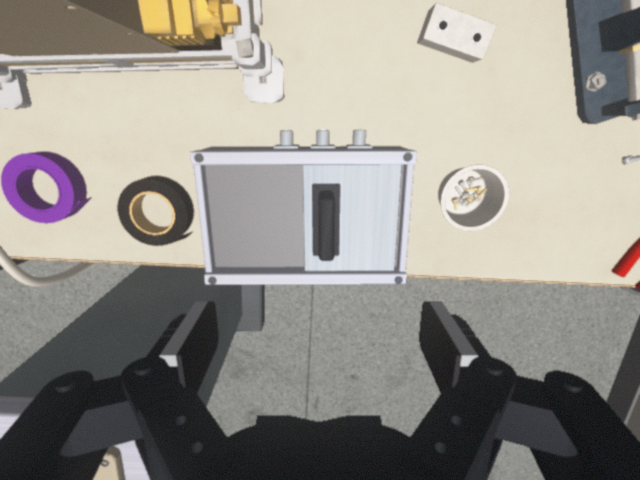

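```bash
cat >> h.py <<'E'
def wr(d):
    M=np.array(d['T_tool_cam']); A=Ro.from_euler('xyz',d['s']['tcp_rot'],degrees=True).as_matrix()
    R=A@M[:3,:3]; c=A@M[:3,3]+d['s']['tool_pos']; d['R']=R.T; d['t']=-R.T@c; return d
def W(q,x,y,z):
    c,n=np.cos(q[2]),np.sin(q[2]); return [q[0]+c*x-n*y,q[1]+n*x+c*y,z]
def inbox(q,X):
    c,n=np.cos(q[2]),np.sin(q[2]); e=np.array(X[:2])-q[:2]; return np.array([c*e[0]+n*e[1],-n*e[0]+c*e[1]])
E
python3 - <<'E'
from h import *
from scipy.optimize import least_squares
d=wr(pickle.load(open('pics/w1.pkl','rb')))
sg=np.array([[1,1],[1,-1],[-1,-1],[-1,1]]); P=[(198,157),(408,157),(402,279),(210,279)]
f=lambda q:np.concatenate([proj(d,W(q,a*q[3],b*q[4],54))-p for (a,b),p in zip(sg,P)])
o=least_squares(f,[417,-322,.05,50,80]);q=o.x;print(q,np.degrees(q[2]),o.fun.round(1))
for y in (-21,-17,-11):
  print(y,[proj(d,W(q,x,y+e,77)).round().tolist() for x in(-25,25) for e in (-6,6)],[proj(d,W(q,x,y+11*e,52)).round().tolist() for x in(-25,25) for e in (-1,1)],'plate edge',[proj(d,W(q,x,y+15,49)).round() for x in(-40,40)])
im=cv2.imread('pics/w1.png')[150:290,185:425]; cv2.imwrite('pics/c3.png',cv2.resize(im,None,fx=3.3,fy=3.3,interpolation=2))
E
```

```text
[ 4.17686597e+02 -3.21872768e+02  5.21629682e-02  5.03138352e+01
  7.96585045e+01] 2.9887179231860275 [-0.6  0.5  1.6 -0.3 -1.8 -0.4  0.7  0.1]
-21 [[340.0, 262.0], [324.0, 262.0], [341.0, 197.0], [324.0, 197.0]] [[344.0, 250.0], [317.0, 250.0], [345.0, 190.0], [317.0, 190.0]] plate edge [array([313., 265.]), array([312., 170.])]
-17 [[334.0, 262.0], [318.0, 262.0], [335.0, 197.0], [318.0, 197.0]] [[339.0, 250.0], [312.0, 250.0], [340.0, 190.0], [312.0, 190.0]] plate edge [array([308., 265.]), array([306., 170.])]
-11 [[326.0, 262.0], [310.0, 262.0], [327.0, 197.0], [310.0, 197.0]] [[332.0, 250.0], [305.0, 250.0], [332.0, 190.0], [304.0, 190.0]] plate edge [array([301., 265.]), array([299., 170.])]
```

View pics/c3.png

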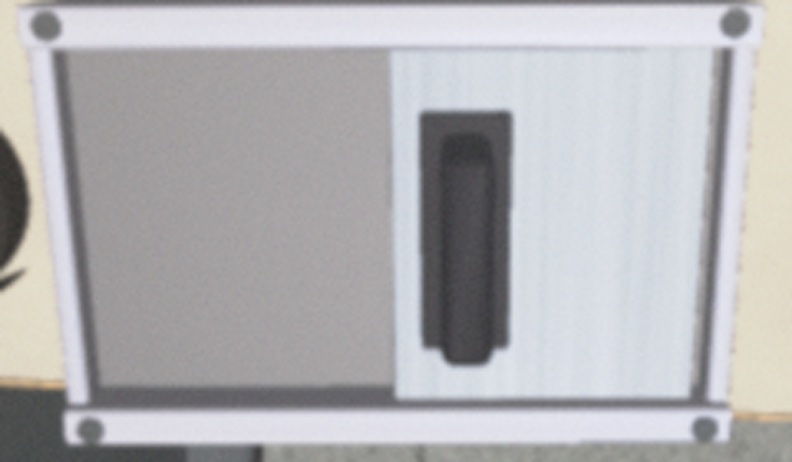

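Emit:
play_rows(
  motion=[
    [[0.18, 0.48, 3, 0, 0, 0], [0.18, 0.48, 6.5, 0, 0, 0], [0.18, 0.48, 9.5, 0, 0, 0], [0.18, 0.48, 11.5, 0, 0, 0], [0.18, 0.48, 12.2, 0, 0, 0]],
  ],
)

```text
time: 3.35
tool_pos: [419.0, -335.9, 57.0]
tcp_rot: [-179.8, 0.1, 3.1]
ft_force: [-1.1, 0.2, 0.0]
finger_gap: 85.4
grip_force: 0.0
```

Emit:
play_rows(
  motion=[
    [[0, 0, 0, 0, 0, 0], [0, 0, 0, 0, 0, 0], [0, 0, 0, 0, 0, 0], [0, 0, 0, 0, 0, 0], [0, 0, 0, 0, 0, 0]],
  ],
  jaw=0,
  squeeze=25,
)

```text
time: 3.85
tool_pos: [420.0, -339.0, 60.3]
tcp_rot: [179.9, -0.1, 2.9]
ft_force: [0.6, -5.2, -1.4]
finger_gap: 12.2
grip_force: 1.0
```

Emit:
play_rows(
  motion=[
    [[0, 0, 0, 0, 0, 0], [0, 0, 0, 0, 0, 0], [0, 0, 0, 0, 0, 0]],
  ],
)

```text
time: 4.15
tool_pos: [420.0, -339.0, 60.4]
tcp_rot: [179.9, -0.1, 2.9]
ft_force: [-0.8, 0.0, 6.4]
finger_gap: 11.2
grip_force: 28.8
```

Emit:
play_rows(
  motion=[
    [[0, -1, 0, 0, 0, 0], [0, -2.5, 0, 0, 0, 0], [0, -4, 0, 0, 0, 0], [0, -5.5, 0, 0, 0, 0], [0, -6.5, 0, 0, 0, 0]],
  ],
)

```text
time: 4.65
tool_pos: [416.5, -272.8, 60.3]
tcp_rot: [179.9, -0.0, 3.0]
ft_force: [-0.8, -3.0, 7.5]
finger_gap: 11.2
grip_force: 28.9
```

Emit:
play_rows(
  motion=[
    [[0, -0.3, 0, 0, 0, 0], [0, -0.3, 0, 0, 0, 0], [0, -0.3, 0, 0, 0, 0], [0, -0.3, 0, 0, 0, 0]],
  ],
)

```text
time: 5.05
tool_pos: [416.4, -271.4, 60.3]
tcp_rot: [179.8, -0.1, 2.9]
ft_force: [-0.8, -7.0, 3.5]
finger_gap: 11.2
grip_force: 28.6
```

Emit:
play_rows(
  motion=[
    [[0, 0.2, 0, 0, 0, 0], [0, 0.2, 0, 0, 0, 0], [0, 0.2, 0, 0, 0, 0], [0, 0.2, 0, 0, 0, 0]],
  ],
  jaw=0.5,
)

```text
time: 5.45
tool_pos: [415.8, -272.0, 58.9]
tcp_rot: [-180.0, 0.0, 2.9]
ft_force: [-0.1, -0.2, -0.2]
finger_gap: 42.6
grip_force: 0.0
```

Emit:
play_rows(
  motion=[
    [[0, 0, -2, 0, 0, 0], [0, 0, -5, 0, 0, 0], [0, 3, -8.5, 0, 0, 0], [0, 7, -11, 0, 0, 0], [0, 9, -11, 0, 0, 0]],
  ],
)

```text
time: 5.95
tool_pos: [422.6, -366.5, 174.5]
tcp_rot: [179.6, -0.3, 2.9]
ft_force: [-0.1, 0.2, -0.2]
finger_gap: 42.9
grip_force: 0.0
```

Emit:
play_rows(
  motion=[
    [[0, 0, 0, 0, 0, 0], [0, 0, 0, 0, 0, 0], [0, 0, 0, 0, 0, 0], [0, 0, 0, 0, 0, 0]],
  ],
  jaw=0,
)

```text
time: 6.35
tool_pos: [420.6, -361.2, 168.6]
tcp_rot: [-179.9, 0.1, 3.0]
ft_force: [0.2, 0.0, -0.8]
finger_gap: -0.2
grip_force: 0.0
```

```bash
python3 - <<'E'
from h import *
d=snap('wrist','w2'); s=d['s']; print(s['time'],s['tool_pos'],s['tcp_rot'],s['ft_force'],s['finger_gap'])
im=cv2.imread('pics/w2.png')[90:390,120:520]; cv2.imwrite('pics/c4.png',cv2.resize(im,None,fx=2,fy=2,interpolation=2))
wr(d); q=[417.7,-321.9,.0522]
for n,x,y,z in(('b+',23,-44,45),('b-',-23,-44,45),('grip',0,51,77)): print(n,W(q,x,y,z),(proj(d,W(q,x,y,z))-[120,90])*2)
E
```

```text
6.35 [ 420.56890229 -361.20006363  168.56347931] [-1.79924431e+02  5.29044704e-02  2.98658466e+00] [ 0.21048064  0.04652435 -0.84700693] -0.17317812278822128
b+ [np.float64(442.96442852809065), np.float64(-364.64001229701506), 45] [411.52601936 213.80155008]
b- [np.float64(397.02708561860646), np.float64(-367.0401219646067), 45] [410.90446253 325.25605363]
grip [np.float64(415.0390088468005), np.float64(-270.9694676438328), 77] [143.13200571 297.81532842]
```

View pics/c4.png

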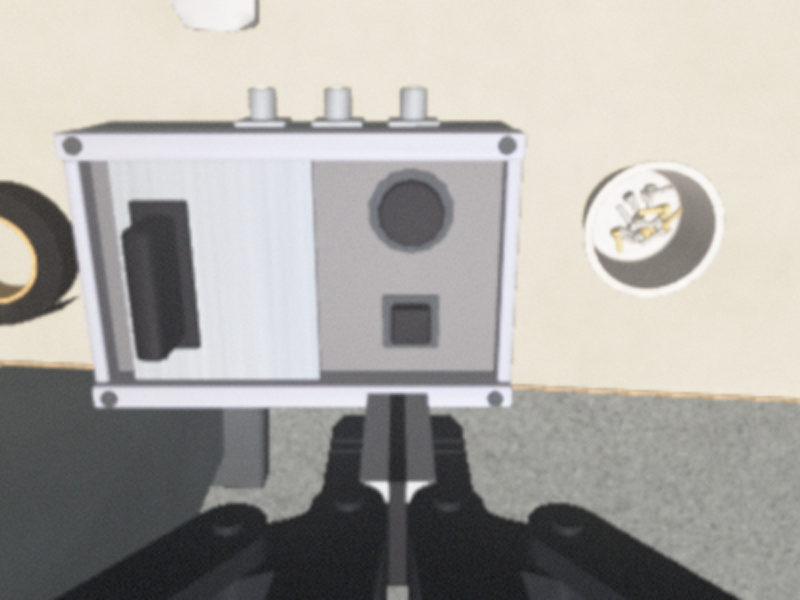

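Emit:
play_rows(
  motion=[
    [[2.27, 0.46, 3, 0, 0, 0], [2.27, 0.46, 6.5, 0, 0, 0], [2.27, 0.46, 9.5, 0, 0, 0], [2.27, 0.46, 11, 0, 0, 0], [2.27, 0.46, 11.6, 0, 0, 0]],
  ],
)

```text
time: 6.9
tool_pos: [442.7, -364.5, 51.4]
tcp_rot: [-179.9, 0.1, 3.0]
ft_force: [0.3, -0.2, -0.3]
finger_gap: 0.0
grip_force: 0.0
```

Emit:
play_rows(
  motion=[
    [[0, 0, 0, 0, 0, 0], [0, 0, 0, 0, 0, 0], [0, 0, 0, 0, 0, 0]],
  ],
)

```text
time: 7.2
tool_pos: [444.7, -367.0, 55.4]
tcp_rot: [179.9, -0.1, 2.9]
ft_force: [-0.7, 0.6, 0.6]
finger_gap: -0.1
grip_force: 0.0
```

Emit:
play_rows(
  motion=[
    [[-0.1, -0.2, 0, 0, 0, 0], [-0.1, -0.2, 0.4, 0, 0, 0], [-0.1, -0.2, 0.7, 0, 0, 0], [-0.1, -0.2, 0.7, 0, 0, 0]],
  ],
)

```text
time: 7.6
tool_pos: [442.1, -363.6, 45.6]
tcp_rot: [-180.0, 0.0, 2.9]
ft_force: [1.0, -0.3, -0.4]
finger_gap: 0.0
grip_force: 0.0
```

Emit:
play_rows(
  motion=[
    [[0, 0, 0, 0, 0, 0], [0, 0, 0, 0, 0, 0], [0, 0, 0, 0, 0, 0]],
  ],
)

```text
time: 7.9
tool_pos: [442.6, -364.0, 46.4]
tcp_rot: [180.0, -0.0, 2.9]
ft_force: [-0.3, -0.7, 0.6]
finger_gap: -0.4
grip_force: 0.0
```

Emit:
play_rows(
  motion=[
    [[0, 0, 0.2, 0, 0, 0], [0, 0, 0.4, 0, 0, 0], [0, 0, 0.6, 0, 0, 0], [0, 0, 0.7, 0, 0, 0], [0, 0, 0.7, 0, 0, 0]],
  ],
)

```text
time: 8.4
tool_pos: [442.8, -364.3, 40.0]
tcp_rot: [180.0, -0.0, 2.9]
ft_force: [-0.2, 0.3, 6.1]
finger_gap: 0.3
grip_force: 3.2
```

Emit:
play_rows(
  motion=[
    [[0, 0, 0.1, 0, 0, 0], [0, 0, 0.1, 0, 0, 0], [0, 0, 0.1, 0, 0, 0]],
  ],
)

```text
time: 8.7
tool_pos: [442.9, -364.3, 39.9]
tcp_rot: [180.0, -0.0, 2.9]
ft_force: [-3.6, 3.2, 13.4]
finger_gap: 0.2
grip_force: 7.0
```

Emit:
play_rows(
  motion=[
    [[0, 0, -1, 0, 0, 0], [0, 0, -4, 0, 0, 0], [0, 0, -8, 0, 0, 0], [-0.9, -3.6, -9, 0, 0, 0], [-1.8, -7, -9, 0, 0, 0]],
  ],
)

```text
time: 9.2
tool_pos: [422.2, -295.8, 131.4]
tcp_rot: [179.8, -0.2, 2.9]
ft_force: [0.3, 0.1, 0.2]
finger_gap: -0.0
grip_force: 0.0
```

Emit:
play_rows(
  motion=[
    [[-0.5, -2.5, 0, 0, 0, 0], [-0.5, -2.5, 0, 0, 0, 0], [-0.5, -2.5, 0, 0, 0, 0], [-0.5, -2.5, 0, 0, 0, 0], [-0.5, -2.5, 0, 0, 0, 0]],
  ],
  jaw=0.6,
)

```text
time: 9.7
tool_pos: [414.9, -271.1, 128.4]
tcp_rot: [180.0, 0.0, 2.9]
ft_force: [1.2, 0.2, -0.4]
finger_gap: 51.0
grip_force: 0.0
```

Emit:
play_rows(
  motion=[
    [[0, 0, 0, 0, 0, 0], [0, 0, 0, 0, 0, 0], [0, 0, 0, 0, 0, 0], [0, 0, 0, 0, 0, 0]],
  ],
)

```text
time: 10.1
tool_pos: [414.7, -270.4, 128.3]
tcp_rot: [-180.0, 0.0, 2.9]
ft_force: [0.2, 0.3, 0.7]
finger_gap: 51.4
grip_force: 0.0
```

```bash
python3 - <<'E'
from h import *
s=sensors.sense(); print(s['time'],s['tool_pos'],rel(s,[415,-271,59],3).round(2))
d=wr(snap('wrist','w3')); cv2.imwrite('pics/c5.png',cv2.imread('pics/w3.png'))
E
```

```text
10.1 [ 414.6990712  -270.36997678  128.28316674] [ 0.03  0.07  6.93 -0.01  0.01 -0.08]
```

View pics/c5.png

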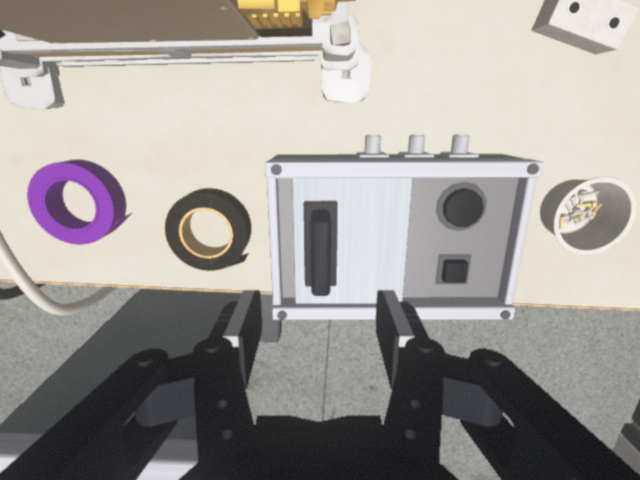

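The cover is still open (grip bar at about (320,250)), both buttons are up (round (462,207), square (455,268)), and the fingers line up with the bar. Now I'll regrasp it.

Emit:
play_rows(
  motion=[
    [[0, 0, 2, 0, 0, 0], [0, 0, 4, 0, 0, 0], [0, 0.05, 6, 0, 0, 0], [0, 0.05, 6.9, 0, 0, 0], [0, 0.05, 6.9, 0, 0, 0]],
  ],
)

```text
time: 10.65
tool_pos: [413.8, -270.0, 58.0]
tcp_rot: [-179.9, 0.1, 2.9]
ft_force: [1.2, 0.5, 0.3]
finger_gap: 51.4
grip_force: 0.0
```

Emit:
play_rows(
  motion=[
    [[0, 0, 0, 0, 0, 0], [0, 0, 0, 0, 0, 0], [0, 0, 0, 0, 0, 0], [0, 0, 0, 0, 0, 0], [0, 0, 0, 0, 0, 0]],
  ],
  jaw=0,
)

```text
time: 11.15
tool_pos: [415.6, -271.6, 60.7]
tcp_rot: [179.9, -0.1, 2.9]
ft_force: [-1.4, -1.7, 6.9]
finger_gap: 11.3
grip_force: 30.2
```

Emit:
play_rows(
  motion=[
    [[0, 1, 0, 0, 0, 0], [0, 2.5, 0, 0, 0, 0], [0, 4, 0, 0, 0, 0], [0, 5.5, 0, 0, 0, 0], [0, 6.8, 0, 0, 0, 0]],
  ],
)

```text
time: 11.65
tool_pos: [419.1, -339.5, 60.7]
tcp_rot: [180.0, -0.1, 2.9]
ft_force: [0.3, 3.4, 9.2]
finger_gap: 11.4
grip_force: 30.5
```

Emit:
play_rows(
  motion=[
    [[0, 0.3, 0, 0, 0, 0], [0, 0.5, 0, 0, 0, 0], [0, 0.5, 0, 0, 0, 0], [0, 0.5, 0, 0, 0, 0]],
  ],
)

```text
time: 12.05
tool_pos: [419.4, -343.5, 60.7]
tcp_rot: [180.0, -0.1, 2.9]
ft_force: [-0.4, 4.3, 9.7]
finger_gap: 11.3
grip_force: 30.6
```

Emit:
play_rows(
  motion=[
    [[0, 0.3, 0, 0, 0, 0], [0, 0.3, 0, 0, 0, 0], [0, 0.3, 0, 0, 0, 0]],
  ],
)

```text
time: 12.35
tool_pos: [419.4, -343.6, 60.6]
tcp_rot: [-179.7, -0.0, 3.0]
ft_force: [-2.9, 17.9, 19.8]
finger_gap: 11.4
grip_force: 32.0
```

Emit:
play_rows(
  motion=[
    [[0, -0.2, 0, 0, 0, 0], [0, -0.2, 0, 0, 0, 0], [0, -0.2, 0, 0, 0, 0], [0, -0.2, 0, 0, 0, 0]],
  ],
  jaw=0.6,
)

```text
time: 12.75
tool_pos: [418.3, -344.8, 59.1]
tcp_rot: [-180.0, 0.0, 2.9]
ft_force: [-0.3, 0.4, -1.5]
finger_gap: 51.3
grip_force: 0.0
```

Emit:
play_rows(
  motion=[
    [[0, 0, -2, 0, 0, 0], [0, 0, -5, 0, 0, 0], [0, 0, -9, 0, 0, 0], [0, 0, -11, 0, 0, 0], [0, 0, -11, 0, 0, 0]],
  ],
)

```text
time: 13.25
tool_pos: [420.2, -346.7, 173.7]
tcp_rot: [179.7, -0.3, 2.9]
ft_force: [0.4, -0.1, 0.2]
finger_gap: 51.3
grip_force: 0.0
```

Emit:
play_rows(
  motion=[
    [[0, 0, 0, 0, 0, 0], [0, 0, 0, 0, 0, 0], [0, 0, 0, 0, 0, 0], [0, 0, 0, 0, 0, 0]],
  ],
)

```text
time: 13.65
tool_pos: [418.0, -344.2, 168.0]
tcp_rot: [-179.9, 0.1, 2.9]
ft_force: [0.7, 0.0, -0.8]
finger_gap: 51.2
grip_force: 0.0
```

```bash
python3 - <<'E'
from h import *
d=wr(snap('wrist','w4')); print(d['s']['time'],d['s']['tool_pos'])
q=[417.7,-321.9,.0522]
for y in (-21,-17): print(y,'foot',[((proj(d,W(q,0,y+e,52))-[180,130])*3).round() for e in(-11,11)],'edge',((proj(d,W(q,0,y+15,49))-[180,130])*3).round())
cv2.imwrite('pics/c6.png',cv2.resize(cv2.imread('pics/w4.png')[130:320,180:440],None,fx=3,fy=3,interpolation=2))
E
```

```text
13.65 [ 417.98866994 -344.15152031  167.99117948]
-21 foot [array([458., 289.]), array([372., 289.])] edge [357. 285.]
-17 foot [array([442., 289.]), array([356., 289.])] edge [341. 285.]
```

View pics/c6.png

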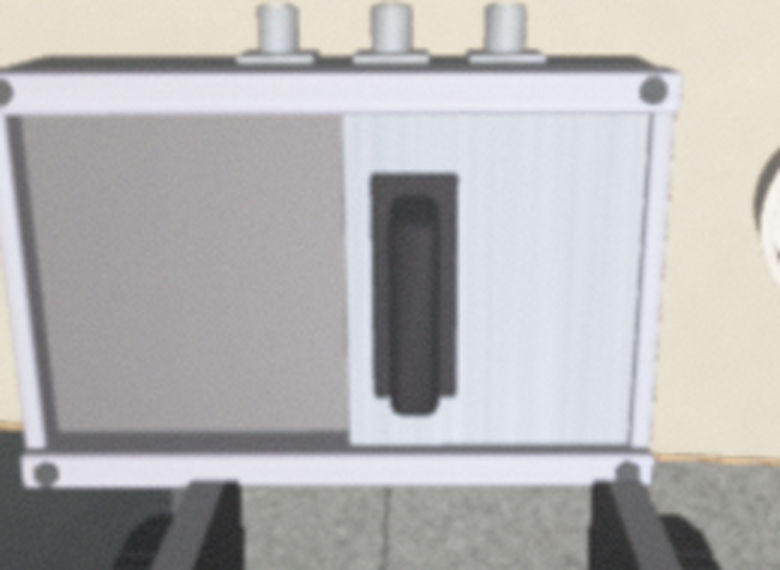

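The foot spans about 372–458 px, which matches the fully shut position exactly. The plate reaches the end bar, and the robot is clear.

```bash
python3 -c "
from h import *
print(job.hand_in())"
```

```text
the job is handed in; nothing more can be done
None
```

I slid the cover fully open, pressed the round button to its stop and released it, then slid the cover back fully shut. The square button was not touched and nothing else on the bench was touched. I handed the job in at about 14 s, and the hand-in gave no verdict.

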